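# Sweep the detergent tablets into the tray

## Robot

A 6-joint arm with a two-finger parallel gripper is mounted at the origin on the work surface. World frame = base frame: x ahead of the robot, y to its left, z up, the work surface at z = 0. Lengths are in m, angles in degrees, forces in N, time in s.
With the tool pointing down it reaches from about 0.4 to 0.825 m from the base axis. Payload 7 kg.
Tool frame: the origin (TCP) lies midway between the tips of the shut fingers; the grasp point (between the pads) lies ctrl.grasp_offset behind it (ctrl.grasp_offset is the distance from the TCP to the grasp point, in m); z points along the fingers, y is the line along which they close (so a half turn about z gives the same grasp; the last joint's range is limited). The gripper opens to 88 mm and grips with 3 to 60 N. Pads are 19 mm wide; open, the fingers measure 130 mm over their backs; the gripper's body (78 mm by 193 mm) begins 47 mm behind the grasp point.
Start: joints at [-47.607, 20.546, 0.682, 0, -70.136, -16.507], TCP at [0.295, -0.607, 0.227] pointing down, gripper open.
Joint ranges: [-176.03, 176.03], [-82.01, 121.73], [-58.28, 71.71], [-173.87, 95.51], [-174.79, -0.11], [-173.66, 173.66]. Speed limits (degrees/s): [136.94, 136.94, 172.46, 180, 180, 180].

## Interface

Orientations are given as [roll, pitch, yaw] about the fixed x, y, z axes, in that order (R = Rz(yaw) Ry(pitch) Rx(roll)).
In Python, from plant import ctrl gives the robot as it stands. The module is installed in compiled form; this text tells all that it offers.
- The arm moves only by the tool send_rows, never from a script. Its argument "increments" is a list that holds one entry, the list of rows, each a list of 4 numbers: the shift along the world's x, y, z normalised to -1 to 1, where 1 is 0.2 m, then the turn about the world's z normalised to -1 to 1, where 1 is 1.5 rad. In form: [[[x, y, z, roll], ...]]. A call has 1 to 12 rows; each row is the pose to reach, as a shift and turn from the pose commanded when the call began; what a row does not reach only later rows make up. A row lasts 1/8 s, in which the tool goes at most 62.5 mm and 10.7 degrees, less where a joint would pass 70% of its speed; a pose out of reach is approached as far as the arm can. A call with a number of a shift or a turn outside -1 to 1 is refused whole. A call with a gripper value outside its range is refused whole. "jaw" is the opening, from 0 (shut) to 1 (fully open), set as the call begins (left out, the last holds). The fingers move at their own pace and stop on an object; the grip force is fixed at half the most. Time passes only in rows, so rows that repeat a pose let the fingers close. It gives the time, the measured TCP pose, the force, the opening and the grip force at its end, in the units of the state.
- ctrl.get_obs(): the state, without advancing time (a new reading comes with each control period).
- ctrl.snapshot(name): name is "scene" or "top"; returns the picture (384x512x3 uint8, red, green, blue); there is no depth.
- ctrl.calibration(name): a dict with "mtx" (3x3 intrinsics, pixels), "eye" and "attitude" of the camera in the world. Camera axes: x right, y up, looking along -z (the intrinsics and any distortion apply to the point x, -y, -z); pixel columns grow to the right and rows downward; lengths in m; the calibration is good to about 2 mm. A picture is of the moment at which its call begins. calibration takes no time and is no camera call.
- ctrl.close_job(): hands the job in; it is judged then, once.
Trained networks look in the newest picture that a camera, given by its name, has taken for a name from the list of things; names that differ only in an ending like _2 or _b are one class to them, and where a whole thing is asked for, a point or a joint stands for the part that bears it (a point fixed in the world has none). Each returns a list of dicts, best first, with "conf" (0 to 1); they miss things now and then, are a little off and sometimes report something else, mostly with a low value. They report only what shows in the picture. A call takes as long as a camera call. They do not tell look-alikes from the thing itself.
- ctrl.trace(thing, camera): "mask" (384x512 bool, what is visible of it) and "bbox" ([left, top, right, bottom] in pixels, round what is visible of it).
- ctrl.spot_point(thing, camera): "pixel" ([row, column] in pixels: a listed point, or the origin of a listed thing).
The state is a dict: "clock": time; "joint_pos": joint angles; "qvel": joint speeds; "tau": joint torques, N m; "tool_pos": TCP position; "orientation": TCP orientation; "force": force on the tool from outside, world axes, zero at the start; "moment": the same for the moment, N m; "opening": finger opening in m; "gripper_force": force on a finger pad.
Only numpy, scipy, OpenCV 4.12 (cv2) and the standard library are available. Lean on these libraries where they do the work, as an engineer would, in place of code of your own. Each camera call takes 0.05 s, during which the arm holds its last target. There are 200 camera calls.

## Task

Three blue detergent tablets have spilled on the laundry counter: push them across the counter with your fingertips, through the open front of the grey tray, until all three lie flat and fully inside it. Slide them gently, without pinching, pressing down on or lifting them, and leave the orange stain tablet and everything else where it stands.

Things in the scene. Friction and masses are not known exactly. Their poses are not given: they have to be found in the camera images.
- tray: grey tray fixed to the counter: three walls 30 mm high, 6 mm thick, round a floor level with the counter. Inside 180 mm wide (its y), 130 mm deep (its x). Its -x side is open, without sill, and faces roughly world -y, towards the tablets. Origin on the counter at the middle of the inside floor: mouth at x = -65 mm, inner face of back wall at x = +65, of side walls at y = +-90 mm.
- tray_mouth (a point): middle of the tray's open side, at counter height; axes as the tray's
- tablet1: round pressed blue detergent tablet, 36 mm across, 16 mm thick, about 30 g, loose, flat on the counter; origin at the centre of its underside, z up. The blue tablets and the orange one lie in a ragged row along x, 60 mm or more apart in x, in any order. It slides flat when pushed at its side; brittle, so do not squeeze or press it.
- tablet2: round pressed blue detergent tablet, 36 mm across, 16 mm thick, about 30 g, loose, flat on the counter; origin at the centre of its underside, z up. The blue tablets and the orange one lie in a ragged row along x, 60 mm or more apart in x, in any order. It slides flat when pushed at its side; brittle, so do not squeeze or press it.
- tablet3: round pressed blue detergent tablet, 36 mm across, 16 mm thick, about 30 g, loose, flat on the counter; origin at the centre of its underside, z up. The blue tablets and the orange one lie in a ragged row along x, 60 mm or more apart in x, in any order. It slides flat when pushed at its side; brittle, so do not squeeze or press it.
- stain_tablet: round orange stain-remover tablet, 36 mm across and 16 mm thick, lying in the same row as the blue ones; origin at the centre of its underside. To be left alone.
- measuring_cup: open green measuring cup, 60 mm across the rim, 55 mm high, standing at the far side between the row and the tray; origin at the centre of its underside. To be left alone.
- clothes_peg: wooden clothes peg lying flat, 75 x 12 x 14 mm, long axis its x, near the robot; origin at the centre of its underside. To be left alone.
- softener: white softener bottle with green label and blue cap, 68 mm across, 200 mm high, standing to the right behind the row; origin at the centre of its underside. To be left alone.
- powder_tub: white round powder tub with lid, 96 mm across, 120 mm high, standing to the right behind the row; origin at the centre of its underside. To be left alone.
- stain_brush: brush with wooden handle and grey head, 160 mm long, lying along its x at the far right; origin about the middle of its length, on the counter. To be left alone.
- clip_box: open yellow box of clothes pegs, 80 x 110 mm, 50 mm high, standing to the left beyond the tray; origin at the centre of its underside. To be left alone.
There are look-alikes about, which are no part of the job. What is shaped like the tablet3 but turquoise is not meant.

How it is judged (in metres and radians):
At the end, for the whole second after the job is handed in: each blue tablet lies flat on the tray floor (underside below 5 mm, tilt under 0.15 rad), at rest, its centre at least 16 mm in past the mouth line (36 mm tablet fully inside, 2 mm allowed) and between the side walls; the orange tablet and every other loose thing within 15 mm of its starting place (x of tablet1 in the frame of tray between -0.049 and 0.052 m and y of tablet1 in the frame of tray between -0.078 and 0.078 m and height (world z) of each of tablet1, tablet2, tablet3 below 0.005 m and angle between each of tablet1, tablet2, tablet3's own z axis and vertical below 0.15 rad and linear speed of each of tablet1, tablet2, tablet3 below 0.01 m/s and x of tablet2 in the frame of tray between -0.049 and 0.052 m and y of tablet2 in the frame of tray between -0.078 and 0.078 m and x of tablet3 in the frame of tray between -0.049 and 0.052 m and y of tablet3 in the frame of tray between -0.078 and 0.078 m and distance of each of measuring_cup, clothes_peg, softener, powder_tub, stain_brush, clip_box, stain_tablet from where it was at the start of the episode below 0.015 m); the robot touches nothing.
It fails at once if a blue tablet is lifted off the counter (its underside's centre more than 12 mm up) (height (world z) of any of tablet1, tablet2, tablet3 above 0.012 m).
It fails at once if a blue tablet is pinched or pressed hard (more than 18 N from the fingers) (contact force between the fingers and tablet1 above 18 N or contact force between the fingers and tablet2 above 18 N or contact force between the fingers and tablet3 above 18 N).
It fails at once if a thing to be left alone is moved 15 mm or more: measuring cup, clothes peg, softener bottle, powder tub, stain brush, box of clothes pegs, orange stain tablet (distance of any of measuring_cup, clothes_peg, softener, powder_tub, stain_brush, clip_box, stain_tablet from where it was at the start of the episode above 0.015 m).
It also fails if it takes over 72 s, if anything falls off the work surface, if the arm or the gripper's body presses on something with over 40 N, if the wrist force passes 120 N, or if a joint passes its speed limit or range.

## Working session

There is one attempt and no reset: what is moved stays moved. The work goes in short steps, Python scripts to look and compute and a tool call to move; the robot and the scene stay as the last step left them, time stands still between calls to the robot, and variables do not carry over. Pictures are saved under pics/ and viewed, at most 10 in all, crops included, and the job is handed in when it is done.

Besides the shell and the picture viewer there is one more tool, called after ">>>" as name([rows], argument=value, ...), one row to a line, values as JSON. send_rows: Moves the arm, as the interface text tells. Its arguments: {"type":"object","properties":{"increments":{"type":"array"},"jaw":{"type":"number"}},"required":["increments"]}

```bash
mkdir -p pics
cat > h.py <<'E'
import numpy as np, cv2
from plant import ctrl
from scipy.spatial.transform import Rotation as R
def cal(n):
    c=ctrl.calibration(n); A=np.array(c["attitude"],float)
    return np.array(c["mtx"]),np.array(c["eye"]),A,c
def Rm(A):
    return A if A.shape==(3,3) else R.from_euler('xyz',A,degrees=True).as_matrix()
def ray(n,row,col,z):
    K,e,A,c=cal(n); d=np.array(c.get("dist",np.zeros(5)),float)
    p=cv2.undistortPoints(np.array([[[col,row]]],float),K,d)[0,0]
    v=Rm(A)@np.array([p[0],-p[1],-1]); return e+v*(z-e[2])/v[2]
E
python3 - <<'E'
from h import *
for n in("scene","top"):
    im=ctrl.snapshot(n); cv2.imwrite(f"pics/{n}0.png",im[:,:,::-1]); print(n,ctrl.calibration(n))
for n in ("tablet1","stain_tablet","measuring_cup","clothes_peg","softener","powder_tub","tray"):
    for d in ctrl.trace(n,"top")[:6]:
        m=d["mask"]; r,c=np.nonzero(m); print(n,round(d["conf"],2),d["bbox"],m.sum(),ray("top",r.mean(),c.mean(),0.016).round(3),ctrl.snapshot("top")[m].mean(0).round() if 0 else im[m].mean(0).round())
for n in("tray_mouth","tray"):
    for d in ctrl.spot_point(n,"top")[:2]: print(n,d,ray("top",*d["pixel"],0).round(3))
print(ctrl.get_obs())
E
```

```text
scene {'mtx': array([[410.58137095,   0.        , 258.3224211 ],
       [  0.        , 410.58137095, 197.46376243],
       [  0.        ,   0.        ,   1.        ]]), 'eye': array([ 1.34670845, -0.1579906 ,  0.74253929]), 'attitude': array([48.67964001, -0.84520974, 78.83506451])}
top {'mtx': array([[396.4062493 ,   0.        , 253.54978479],
       [  0.        , 396.4062493 , 188.5602262 ],
       [  0.        ,   0.        ,   1.        ]]), 'eye': array([0.41346192, 0.00922023, 1.01098141]), 'attitude': array([  9.16768412,   0.67246946, -89.61905311])}
tablet1 0.72 [304.2, 138.7, 320.1, 152.1] 163 [ 0.681 -0.126  0.016] [ 29.  57. 108.]
tablet1 0.7 [297.4, 256.7, 306.9, 271.3] 148 [ 0.387 -0.1    0.016] [21. 99. 97.]
tablet1 0.57 [296.3, 231.4, 313.8, 242.1] 173 [ 0.455 -0.101  0.016] [ 33.  61. 113.]
stain_tablet 0.68 [306.2, 199.2, 320.4, 215.7] 176 [ 0.528 -0.123  0.016] [127.  72.  27.]
measuring_cup 0.76 [222.5, 107.3, 248.5, 135.3] 502 [0.756 0.071 0.016] [26. 60. 34.]
clothes_peg 0.24 [303.6, 142.6, 316.7, 154.7] 164 [ 0.681 -0.125  0.016] [ 30.  58. 108.]
softener 0.66
[... 502 characters left out ...]
0.16} [0.596 0.178 0.   ]
{'clock': 0.55, 'joint_pos': array([-4.76048609e+01,  2.05467948e+01,  6.81655931e-01, -7.57007925e-04,
       -7.01358851e+01, -1.65076612e+01]), 'qvel': array([ 0.02174673, -0.12952081,  0.05206007, -0.03770177, -0.04747144,
        0.06757374]), 'tau': array([ 1.22143090e-03, -5.81896055e+01,  2.93129683e+01,  6.99853107e+00,
        1.22887100e-02, -8.94913251e-05]), 'tool_pos': array([ 0.29469155, -0.607245  ,  0.22655165]), 'orientation': array([ 1.79998816e+02,  3.91678003e-04, -1.54112779e+02]), 'force': array([-0.2523809 , -0.18359557, -0.44823441]), 'moment': array([0.0231037 , 0.07180885, 0.02624653]), 'gripper_force': 0.0, 'opening': 0.08788573239267633}
```

Run:
```python
from h import *
im=cv2.imread("pics/top0.png")
cv2.imwrite("pics/c1.png",cv2.resize(im[90:310,110:380],None,fx=2.7,fy=2.7,interpolation=cv2.INTER_CUBIC))
hsv=cv2.cvtColor(im,cv2.COLOR_BGR2HSV)
for nm,lo,hi in(("blue",(95,110,50),(125,255,255)),("turq",(80,120,50),(95,255,255)),("or",(5,150,80),(22,255,255))):
    n,l,s,c=cv2.connectedComponentsWithStats(cv2.inRange(hsv,lo,hi))
    for i in range(1,n):
        if s[i,4]>60: print(nm,s[i],c[i].round(1),ray("top",c[i][1],c[i][0],0.013).round(3))
```

```text
blue [463  20  39  42 612] [479.2  38.9] [ 0.986 -0.584  0.013]
blue [304  74  36  18 632] [321.9  82.5] [ 0.861 -0.158  0.013]
blue [305 142  14  13 144] [311.2 148. ] [ 0.682 -0.127  0.013]
blue [297 172  14  14 146] [303.7 178.7] [ 0.601 -0.106  0.013]
blue [447 208  18  15 202] [455.7 215.3] [ 0.509 -0.486  0.013]
blue [296 230  14  13 152] [302.6 236.1] [ 0.455 -0.101  0.013]
turq [297 258  14  14 150] [303.2 264.1] [ 0.386 -0.102  0.013]
or [ 82 180   9  22  82] [ 86.3 190.2] [0.568 0.45  0.013]
or [304 201  14  13 143] [310.6 207.2] [ 0.528 -0.122  0.013]
```

View pics/c1.png

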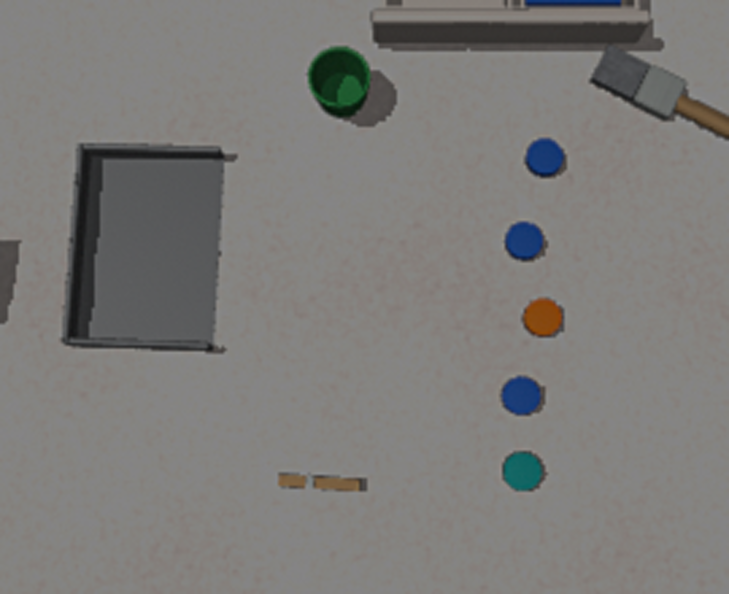

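View pics/scene0.png

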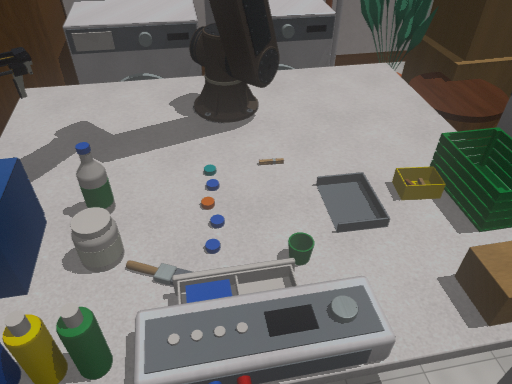

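Run:
```python
from h import *
print(ctrl.grasp_offset)
for k in [(192.2,146.3),(188.5,218.9),(140,145),(135.5,217)]: print(ray("top",k[1],k[0],0.03).round(3))
d=ctrl.trace("measuring_cup","top")[0]; r,c=np.nonzero(d["mask"]); print(ray("top",(107.3+133)/2,236,0.055).round(3), ctrl.spot_point("measuring_cup","top")[:1])
im=cv2.imread("pics/top0.png")
cv2.imwrite("pics/c2.png",cv2.resize(im[135:280,280:340],None,fx=4,fy=4,interpolation=cv2.INTER_CUBIC))
for k in [(148,311.2),(178.7,303.7),(236.1,302.6),(207.2,310.6),(264.1,303.2)]: print(ray("top",*k,0.012).round(4))
```

```text
0.0188
[0.68  0.179 0.03 ]
[0.495 0.183 0.03 ]
[0.683 0.313 0.03 ]
[0.499 0.315 0.03 ]
[0.742 0.067 0.055] [{'pixel': [124.3, 237.2], 'conf': 0.66}]
[ 0.6818 -0.1267  0.012 ]
[ 0.6008 -0.1062  0.012 ]
[ 0.4548 -0.1015  0.012 ]
[ 0.5275 -0.1226  0.012 ]
[ 0.386 -0.102  0.012]
```

View pics/c2.png

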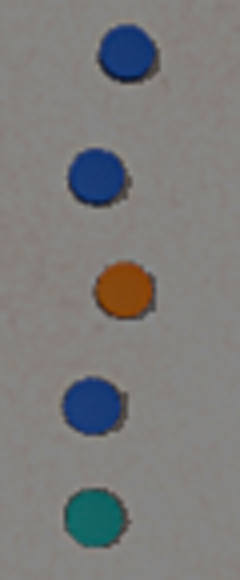

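The top view shows the blue tablets at px (col,row) (311,148), (304,179) and (303,236). The orange tablet at (311,207) and the turquoise look-alike at (303,264) are rejected. The tray mouth is at y≈0.18, and its inside spans x≈0.50–0.68. The crop confirms these choices.

>>> send_rows([
  [[0,0,0.25,0],[0,0,0.5,0],[0,0,0.75,0.1],[0.2,0.2,0.75,0.2],[0.4,0.4,0.75,0.35],[0.6,0.6,0.75,0.5],[0.8,0.8,0.75,0.65],[1,1,0.75,0.746],[1,1,0.75,0.746],[1,1,0.75,0.746]],
], jaw=0.18)

```text
clock: 1.9
tool_pos: [0.4951, -0.4067, 0.3766]
orientation: [180.0, -0.0, -90.0]
force: [-0.0, -0.9, 0.2]
opening: 0.0155
gripper_force: 0.0
```

>>> send_rows([
  [[0.2,0.25,0,0],[0.4,0.5,0,0],[0.6,0.75,0,0],[0.8,0.95,0,0],[0.935,1,-0.1,0],[0.935,1,-0.4,0],[0.935,1,-0.7,0],[0.935,1,-1,0],[0.935,1,-1,0]],
])

```text
clock: 3.02
tool_pos: [0.6782, -0.2077, 0.1714]
orientation: [179.4, 0.1, -90.2]
force: [-0.3, 0.3, 0.9]
opening: 0.0158
gripper_force: 0.0
```

>>> send_rows([
  [[0,0,-0.25,0],[0,0,-0.5,0],[0,0,-0.7,0],[0,0,-0.8,0],[0,0,-0.855,0],[0,0,-0.855,0]],
])

```text
clock: 3.78
tool_pos: [0.6825, -0.2075, 0.0067]
orientation: [-179.9, -0.0, -90.0]
force: [0.3, 0.0, 0.1]
opening: 0.0158
gripper_force: 0.0
```

>>> send_rows([
  [[0,0.08,0,0],[0,0.16,0,0],[0,0.21,0,0],[0,0.24,0,0],[0,0.27,0,0],[0,0.3,0,0],[0,0.34,0,0],[0,0.39,0,0],[0,0.44,0,0],[0,0.49,0,0],[0,0.54,0,0],[0,0.59,0,0]],
])

```text
clock: 5.28
tool_pos: [0.6817, -0.0885, 0.0056]
orientation: [180.0, 0.0, -90.0]
force: [0.2, 0.1, -0.2]
opening: 0.0159
gripper_force: 0.1
```

>>> send_rows([
  [[0,0.05,0,0],[-0.01,0.1,0,0],[-0.02,0.15,0,0],[-0.03,0.2,0,0],[-0.04,0.25,0,0],[-0.05,0.3,0,0],[-0.06,0.35,0,0],[-0.07,0.4,0,0],[-0.08,0.45,0,0],[-0.09,0.5,0,0],[-0.1,0.55,0,0],[-0.11,0.6,0,0]],
])

```text
clock: 6.78
tool_pos: [0.6595, 0.0314, 0.0056]
orientation: [180.0, -0.0, -90.0]
force: [-0.3, -0.0, 0.2]
opening: 0.0156
gripper_force: 0.1
```

```bash
cat > look.py <<'E'
from h import *
import sys
im=ctrl.snapshot("top")[:,:,::-1].copy(); cv2.imwrite(f"pics/{sys.argv[1]}.png",cv2.resize(im[90:310,110:380],None,fx=2.7,fy=2.7,interpolation=cv2.INTER_CUBIC))
hsv=cv2.cvtColor(im,cv2.COLOR_BGR2HSV)
for nm,lo,hi in(("blue",(95,110,40),(125,255,255)),("or",(5,150,80),(22,255,255)),("turq",(80,120,50),(95,255,255))):
    n,l,s,c=cv2.connectedComponentsWithStats(cv2.inRange(hsv,lo,hi))
    for i in range(1,n):
        if s[i,4]>20 and c[i][1]>100 and 100<c[i][0]<400: print(nm,s[i],ray("top",c[i][1],c[i][0],0.012).round(4)[:2])
o=ctrl.get_obs(); print(o["clock"],o["tool_pos"].round(4),o["force"].round(1))
E
python3 look.py p1
```

```text
blue [297 172  14  14 142] [ 0.6005 -0.1062]
blue [296 230  14  13 147] [ 0.4548 -0.1013]
or [304 201  14  13 144] [ 0.5276 -0.1225]
turq [297 258  13  13 143] [ 0.386  -0.1014]
6.825 [0.6595 0.0324 0.0056] [-0.8  0.4  0.6]
```

View pics/p1.png

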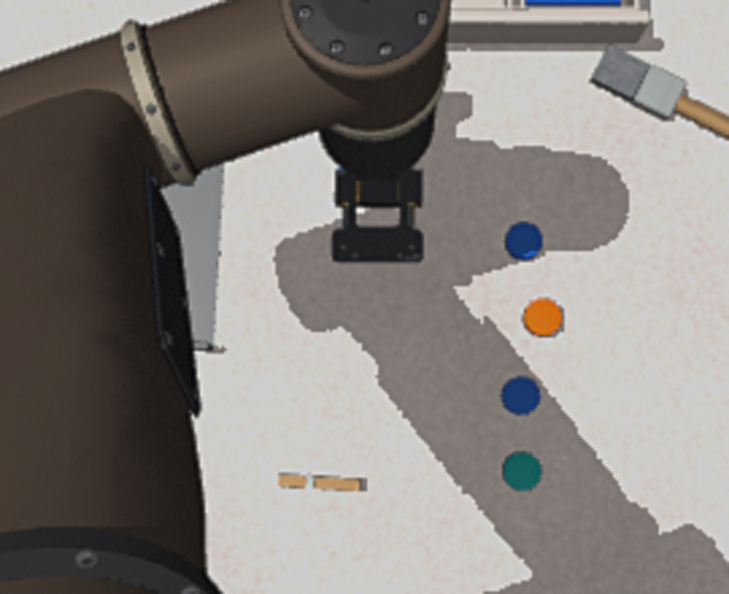

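The top view shows the arm hiding the first tablet, while the other tablets at crop px (523,240), (543,317), (520,395) and (522,470) haven't moved. I'll check with the scene camera by colour.

```bash
cat > sc.py <<'E'
from h import *
im=ctrl.snapshot("scene")[:,:,::-1].copy(); cv2.imwrite("pics/sc.png",im)
hsv=cv2.cvtColor(im,cv2.COLOR_BGR2HSV)
n,l,s,c=cv2.connectedComponentsWithStats(cv2.inRange(hsv,(103,120,40),(125,255,255)))
for i in range(1,n):
    if s[i,4]>8 and 120<c[i][1]<265 and c[i][0]>120: print(s[i],ray("scene",c[i][1],c[i][0],0.011).round(4)[:2])
E
python3 sc.py
```

```text
[207 179  11   8  65] [ 0.4477 -0.102 ]
[211 215  13   9  93] [ 0.5949 -0.1066]
```

```bash
python3 -c "
import cv2
im=cv2.imread('pics/sc.png');cv2.imwrite('pics/sc1.png',cv2.resize(im[130:280,180:400],None,fx=3.5,fy=3.5,interpolation=cv2.INTER_CUBIC))"
```

```text
(no output)
```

View pics/sc1.png

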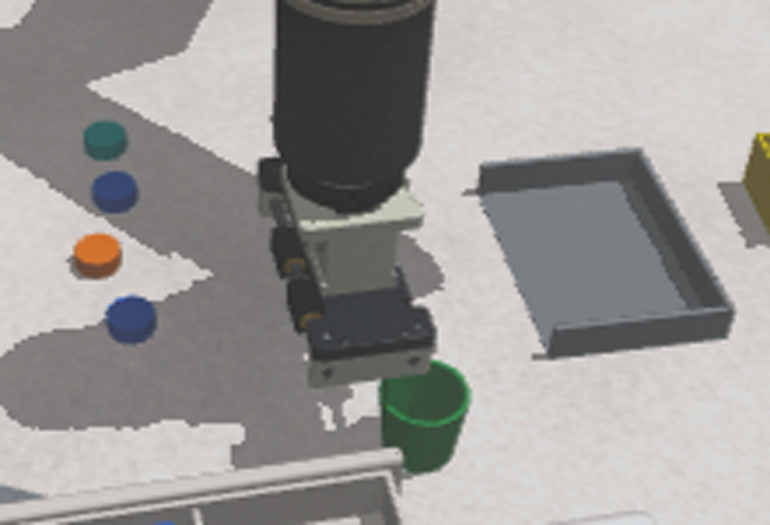

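The first tablet is hidden under the gripper. The cup and tray haven't moved, so I'll carry on.

>>> send_rows([
  [[-0.01,0.05,0,0],[-0.02,0.1,0,0],[-0.03,0.15,0,0],[-0.04,0.2,0,0],[-0.05,0.25,0,0],[-0.06,0.3,0,0],[-0.07,0.35,0,0],[-0.08,0.4,0,0],[-0.085,0.45,0,0],[-0.085,0.5,0,0],[-0.085,0.55,0,0],[-0.085,0.6,0,0]],
])

```text
clock: 8.38
tool_pos: [0.6427, 0.1514, 0.0055]
orientation: [-180.0, -0.0, -90.0]
force: [0.0, -1.2, 0.2]
opening: 0.0159
gripper_force: 0.1
```

```bash
python3 sc.py; python3 look.py p2
```

```text
[207 179  11   8  74] [ 0.448  -0.1019]
[211 215  13   9 100] [ 0.5954 -0.1059]
blue [297 172  14  14 146] [ 0.6007 -0.1061]
blue [296 230  14  13 152] [ 0.4549 -0.1014]
or [304 201  14  13 144] [ 0.5276 -0.1225]
turq [296 258  15  14 152] [ 0.3858 -0.1018]
8.475 [0.6428 0.1519 0.0055] [-0.1 -0.7 -0.4]
```

>>> send_rows([
  [[0,0.05,0,0],[0,0.1,0,0],[0,0.15,0,0],[0,0.2,0,0],[0,0.25,0,0],[0,0.3,0,0],[0,0.35,0,0],[0,0.39,0,0],[0,0.42,0,0],[0,0.445,0,0],[0,0.46,0,0],[0,0.46,0,0]],
])

```text
clock: 9.98
tool_pos: [0.6427, 0.2429, 0.0056]
orientation: [-180.0, 0.0, -90.0]
force: [-0.1, 0.6, 0.2]
opening: 0.0156
gripper_force: 0.0
```

>>> send_rows([
  [[0,-0.1,0,0],[0,-0.3,0.1,0],[-0.2,-0.5,0.35,0],[-0.4,-0.7,0.5,0],[-0.6,-0.85,0.5,0],[-0.8,-1,0.5,0],[-0.94,-1,0.5,0],[-0.94,-1,0.5,0]],
])

```text
clock: 10.98
tool_pos: [0.4527, 0.0412, 0.106]
orientation: [-180.0, 0.0, -90.1]
force: [-0.1, 0.1, -0.2]
opening: 0.0161
gripper_force: 0.0
```

```bash
python3 look.py p3; python3 sc.py
```

```text
blue [152 156  15  14 157] [0.6425 0.267 ]
blue [297 172  14  14 146] [ 0.6007 -0.1061]
blue [296 230  14  13 147] [ 0.4548 -0.1013]
or [304 201  14  13 144] [ 0.5276 -0.1225]
turq [297 258  13  13 144] [ 0.3861 -0.1015]
11.025 [0.4542 0.0419 0.1062] [0.6 1.  0.1]
[207 179  11   8  63] [ 0.4478 -0.102 ]
[356 208  14   9  98] [0.6369 0.271 ]
[211 215  13   9 100] [ 0.5954 -0.1059]
```

>>> send_rows([
  [[0,-0.25,0,0],[0,-0.5,0,0],[0,-0.75,0,0],[0,-1,0,0],[0,-1,0,0]],
])

```text
clock: 11.7
tool_pos: [0.4549, -0.1603, 0.105]
orientation: [180.0, -0.0, -90.3]
force: [-0.2, 0.3, -0.8]
opening: 0.016
gripper_force: 0.0
```

>>> send_rows([
  [[0,-0.15,0,0],[0,-0.15,-0.1,0],[0,-0.15,-0.3,0],[0,-0.15,-0.45,0],[0,-0.15,-0.5,0],[0,-0.15,-0.5,0],[0,-0.08,-0.5,0],[0,0,-0.5,0],[0,0.08,-0.5,0],[0,0.11,-0.5,0],[0,0.14,-0.5,0],[0,0.17,-0.5,0]],
])

```text
clock: 13.2
tool_pos: [0.4547, -0.123, 0.0056]
orientation: [180.0, -0.0, -90.0]
force: [-0.4, -0.3, 0.7]
opening: 0.0161
gripper_force: 0.3
```

>>> send_rows([
  [[0,0.05,0,0],[0,0.1,0,0],[0,0.15,0,0],[0.01,0.2,0,0],[0.025,0.25,0,0],[0.04,0.3,0,0],[0.055,0.35,0,0],[0.07,0.4,0,0],[0.085,0.45,0,0],[0.1,0.5,0,0],[0.115,0.55,0,0],[0.13,0.6,0,0]],
])

```text
clock: 14.7
tool_pos: [0.4809, -0.0026, 0.0056]
orientation: [180.0, -0.0, -90.0]
force: [0.5, 0.5, -0.2]
opening: 0.0157
gripper_force: 0.2
```

>>> send_rows([
  [[0.015,0.05,0,0],[0.03,0.1,0,0],[0.045,0.15,0,0],[0.06,0.2,0,0],[0.075,0.25,0,0],[0.09,0.3,0,0],[0.105,0.35,0,0],[0.12,0.4,0,0],[0.135,0.45,0,0],[0.15,0.5,0,0],[0.165,0.55,0,0],[0.18,0.6,0,0]],
])

```text
clock: 16.2
tool_pos: [0.5169, 0.1174, 0.0056]
orientation: [180.0, -0.0, -90.0]
force: [-0.6, -0.7, -0.6]
opening: 0.0157
gripper_force: 0.2
```

```bash
python3 look.py p4; python3 sc.py
```

```text
blue [152 156  11  12  76] [0.6473 0.2739]
blue [297 172  14  14 146] [ 0.6007 -0.1061]
or [304 201  14  13 140] [ 0.5278 -0.1229]
turq [297 258  14  14 150] [ 0.3859 -0.102 ]
16.25 [0.5176 0.1184 0.0057] [0.4 1.4 0.6]
[356 208  14   9  98] [0.6369 0.271 ]
[211 215  13   9 100] [ 0.5954 -0.1059]
```

>>> send_rows([
  [[0.015,0.04,0,0],[0.03,0.08,0,0],[0.045,0.12,0,0],[0.06,0.16,0,0],[0.075,0.2,0,0],[0.09,0.24,0,0],[0.105,0.28,0,0],[0.11,0.32,0,0],[0.11,0.36,0,0],[0.11,0.4,0,0],[0.11,0.44,0,0],[0.11,0.48,0,0]],
])

```text
clock: 17.8
tool_pos: [0.5386, 0.2133, 0.0056]
orientation: [180.0, -0.0, -90.0]
force: [-1.2, -0.9, 0.2]
opening: 0.0161
gripper_force: 0.1
```

>>> send_rows([
  [[0,0.04,0,0],[0,0.08,0,0],[0,0.11,0,0],[0,0.135,0,0],[0,0.15,0,0],[0,0.15,0,0]],
])

```text
clock: 18.55
tool_pos: [0.5387, 0.2429, 0.0055]
orientation: [-180.0, 0.0, -90.0]
force: [-0.3, -0.7, 0.4]
opening: 0.0156
gripper_force: 0.0
```

>>> send_rows([
  [[0,-0.1,0,0],[0,-0.3,0.1,0],[0.05,-0.5,0.35,0],[0.1,-0.7,0.5,0],[0.2,-0.9,0.5,0],[0.3,-1,0.5,0],[0.31,-1,0.5,0]],
])

```text
clock: 19.42
tool_pos: [0.601, 0.0402, 0.1054]
orientation: [180.0, -0.0, -90.2]
force: [-1.3, 0.1, -0.0]
opening: 0.0158
gripper_force: 0.0
```

```bash
python3 look.py p5; python3 sc.py
```

```text
blue [297 172  14  14 143] [ 0.6007 -0.1062]
blue [150 195  15  14 164] [0.5383 0.2676]
or [304 201  14  13 143] [ 0.5275 -0.1224]
turq [297 258  13  13 143] [ 0.386  -0.1014]
19.475 [0.6006 0.041  0.1052] [-0.2  0.5 -0.3]
[342 183  13   8  83] [0.5319 0.2704]
[356 208  14   9  99] [0.6367 0.2709]
[211 215  12   9  90] [ 0.5951 -0.1065]
```

>>> send_rows([
  [[0,-0.25,0,0],[0,-0.5,0,0],[0,-0.75,0,0],[0,-1,0,0],[0,-1,0,0]],
])

```text
clock: 20.15
tool_pos: [0.5995, -0.1595, 0.1052]
orientation: [179.9, -0.0, -90.2]
force: [0.4, 0.1, -0.7]
opening: 0.0158
gripper_force: 0.0
```

>>> send_rows([
  [[0,-0.16,0,0],[0,-0.16,-0.1,0],[0,-0.16,-0.3,0],[0,-0.16,-0.45,0],[0,-0.16,-0.5,0],[0,-0.16,-0.5,0],[0,-0.1,-0.5,0],[0,-0.02,-0.5,0],[0,0.06,-0.5,0],[0,0.09,-0.5,0],[0,0.12,-0.5,0],[0,0.15,-0.5,0]],
])

```text
clock: 21.65
tool_pos: [0.6006, -0.127, 0.0056]
orientation: [180.0, -0.0, -90.0]
force: [0.1, -1.0, 0.4]
opening: 0.0162
gripper_force: 0.2
```

>>> send_rows([
  [[0,0.05,0,0],[0,0.1,0,0],[0,0.15,0,0],[-0.005,0.2,0,0],[-0.01,0.25,0,0],[-0.015,0.3,0,0],[-0.02,0.35,0,0],[-0.025,0.4,0,0],[-0.03,0.45,0,0],[-0.035,0.5,0,0],[-0.04,0.55,0,0],[-0.045,0.6,0,0]],
])

```text
clock: 23.15
tool_pos: [0.5916, -0.0066, 0.0056]
orientation: [180.0, -0.0, -90.0]
force: [-0.6, -1.1, -0.1]
opening: 0.0162
gripper_force: 0.2
```

>>> send_rows([
  [[0,0.05,0,0],[0,0.1,0,0],[0,0.15,0,0],[0,0.2,0,0],[0,0.25,0,0],[0,0.3,0,0],[0,0.35,0,0],[0,0.4,0,0],[0,0.45,0,0],[0,0.5,0,0],[0,0.55,0,0],[0,0.6,0,0]],
])

```text
clock: 24.65
tool_pos: [0.5917, 0.1134, 0.0056]
orientation: [-180.0, 0.0, -90.0]
force: [-0.1, -0.9, -0.2]
opening: 0.0158
gripper_force: 0.2
```

>>> send_rows([
  [[0,0.05,0,0],[0,0.1,0,0],[0,0.15,0,0],[0,0.2,0,0],[0,0.25,0,0],[0,0.3,0,0],[0,0.35,0,0],[0,0.39,0,0],[0,0.42,0,0],[0,0.445,0,0],[0,0.46,0,0],[0,0.46,0,0]],
])

```text
clock: 26.15
tool_pos: [0.5917, 0.2049, 0.0055]
orientation: [-180.0, 0.0, -90.0]
force: [-0.5, -0.9, -0.4]
opening: 0.0159
gripper_force: 0.0
```

>>> send_rows([
  [[0,-0.1,0,0],[0,-0.3,0.1,0],[0,-0.5,0.35,0],[0,-0.7,0.6,0],[0,-0.9,0.8,0],[0,-1,0.9,0],[0,-1,0.9,0],[0,-1,0.9,0]],
])

```text
clock: 27.15
tool_pos: [0.5909, 0.0043, 0.1848]
orientation: [179.9, 0.0, -90.1]
force: [-1.2, -0.1, -0.2]
opening: 0.0156
gripper_force: 0.0
```

```bash
python3 look.py p6; python3 sc.py
python3 - <<'E'
from h import *
for n in("tray_mouth","tray"):
    for d in ctrl.spot_point(n,"top")[:1]: print(n,d,ray("top",*d["pixel"],0).round(3))
E
```

```text
blue [166 175  15  14 146] [0.5905 0.2286]
blue [160 197   5  11  44] [0.5392 0.2553]
or [304 201  14  13 142] [ 0.5276 -0.1222]
turq [297 258  13  13 143] [ 0.386  -0.1014]
27.2 [0.5909 0.0047 0.1844] [-0.2 -0.2  0.5]
[342 183  13   8  83] [0.5319 0.2704]
[336 197  13   9  93] [0.5858 0.2325]
[356 208  14   9  98] [0.6369 0.271 ]
tray_mouth {'pixel': [181.8, 192.8], 'conf': 0.8} [0.594 0.18  0.   ]
tray {'pixel': [182.4, 166.2], 'conf': 0.63} [0.592 0.249 0.   ]
```

View pics/sc.png

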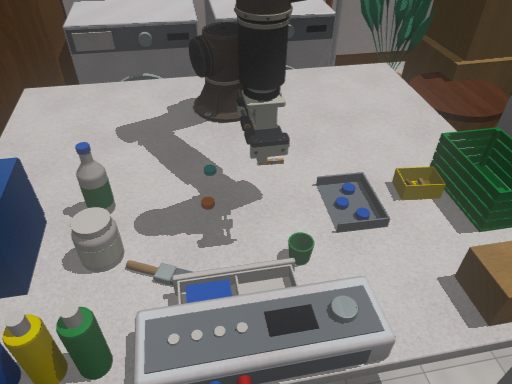

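The scene view shows all three blue tablets flat in the tray at px (349,187), (342,202) and (363,213). The orange tablet (208,202), the cup and everything else are where they started. The tablets are at y≈0.229, 0.267 and 0.268, against a needed 0.196 to 0.297.

```bash
python3 -c "
from plant import ctrl
print(ctrl.close_job())"
```

```text
the job is handed in; nothing more can be done
None
```

I pushed all three blue tablets into the tray and handed the job in at about 27 s. The last images show them flat and fully inside, with the orange tablet and everything else in place; the hand-in returned no verdict.

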